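# Let the bath brush swing down in the grip and hang it in the double hook

## Robot

A 6-joint arm with a two-finger parallel gripper is mounted at the origin on the work surface. World frame = base frame: x ahead of the robot, y to its left, z up, the work surface at z = 0. Lengths are in m, angles in rad, forces in N, time in s.
With the tool pointing down it reaches from about 0.15 to 0.775 m from the base axis. Payload 6.1 kg.
Tool frame: the origin (TCP) lies at the very end of the fingers, on their centre line; the grasp point (between the pads) lies 19 mm behind it; z points along the fingers, y is the line along which they close (so a half turn about z gives the same grasp; the last joint's range is limited). The gripper opens to 85 mm and grips with 20 to 120 N. Pads are 22 mm wide; open, the fingers measure 114 mm over their backs; the gripper's body (76 mm by 85 mm) begins 54 mm behind the grasp point. The pads swing forward as they close: fully open they stand 13 mm farther back than shut.
Start: joints at [1.133, 0.126, -0.04, 1.405, 0, 1.571], TCP at [0.223, 0.475, 0.209] pointing down, gripper open.
Joint ranges: [-2.72, 2.72], [-0.95, 1.95], [-1.27, 1.35], [-1.78, 2.02], [-1.46, 1.47], [-3.14, 3.14]. Speed limits (rad/s): [2.39, 2.39, 3.01, 3.14, 3.14, 3.14].

## Interface

Orientations are given as a unit quaternion [w, x, y, z].
In Python, from bench import read_state, camera, close_job, regions_of gives the robot as it stands.
- The arm moves only by the shell command python3 -m crank 'ROWS' [FORCE]. ROWS is JSON, a list of rows, each an object of numbers: "rx", "ry", "rz": the turn, a rotation vector about the tool's x, y, z in units of 10 degrees (1.0 is 10 degrees); "dx", "dy", "dz": the shift along the tool's x, y, z in units of 60 mm (1.0 is 60 mm); "gripper": the opening, from 0 (shut) to 1 (fully open). In form: [{"rx": .., "ry": .., "rz": .., "dx": .., "dy": .., "dz": .., "gripper": ..}, ...]. A call has 1 to 20 rows; each row shifts and turns the commanded pose from where the row before left it, along the tool's axes as they then stand; what a row does not reach is not made up. A row lasts 1/8 s, in which the tool goes at most 62.5 mm and 10.7 degrees, less where a joint would pass 70% of its speed; a pose out of reach is approached as far as the arm can. A call is refused whole if a number of a shift passes 1 or a number of a turn 1, either way. A call with a gripper value outside its range is refused whole. The fingers move at their own pace and stop on an object; FORCE is the grip in N (left out, the last holds). Time passes only in rows, so rows that do not move let the fingers close. It gives the time, the measured TCP pose, the force, the opening and the grip force at its end, in the units of the state.
- read_state(): the state, without advancing time (a new reading comes with each control period).
- camera(name): name is "scene" or "side" or "wrist"; returns a dict with "img" (400x640x3 uint8, red, green, blue), "fovy" (degrees; the focal length in pixels is half the picture's height over the tangent of half this angle, whatever the lens; pixels are square), "cx", "cy" (the principal point, pixels), "distortion" ([k1, k2, p1, p2, k3] as OpenCV has them; the pictures are not rectified), "R" (3x3) and "t" (3): a world point X has camera coordinates R X + t. Camera axes: x right, y down, z forward; pixel columns grow to the right and rows downward; lengths in m; the calibration is good to about 2 mm. A picture is of the moment at which its call begins. There is no depth.
- close_job(): hands the job in; it is judged then, once.
Trained networks look in the newest picture that a camera, given by its name, has taken for a name from the list of things; names that differ only in an ending like _2 or _b are one class to them, and where a whole thing is asked for, a point or a joint stands for the part that bears it (a point fixed in the world has none). Each returns a list of dicts, best first, with "conf" (0 to 1); they miss things now and then, are a little off and sometimes report something else, mostly with a low value. They report only what shows in the picture. A call takes as long as a camera call.
- regions_of(camera, thing): "pixels" (400x640 bool, what is visible of it) and "at" ([column, row] in pixels, amid what is visible of it).
The state is a dict: "t": time; "qpos": joint angles; "joint_vel": joint speeds; "joint_torque": joint torques, N m; "tcp_pos": TCP position; "eef_rot": TCP orientation; "force": force on the tool from outside, world axes, zero at the start; "moment": the same for the moment, N m; "width": finger opening in m; "gripper_force": force on a finger pad.
Only numpy, scipy, OpenCV 4.12 (cv2) and the standard library are available. Lean on these libraries where they do the work, as an engineer would, in place of code of your own. Each camera call takes 0.05 s, during which the arm holds its last target. There are 200 camera calls.

## Task

Hang up the wooden bath brush: pick it up off the counter by the flat round knob at the end of its handle, ease your grip so that the head swings down and the brush hangs straight down from your fingers, and nip it firmly again. Then hang it knob up in the aluminium double hook on the front edge of the plank, with the neck between the two prongs and the knob resting on them, and let go; leave everything else where it stands.

Things in the scene. Friction and masses are not known exactly. Their poses are not given: they have to be found in the camera images.
- brush_knob (a point): Centre of the flat round knob (44 mm across, 12 mm thick) ending the handle of the beech bath brush. x runs along the handle, from the head to the knob (up when it hangs by the knob); y across the brush: pinch the knob across y, 44 mm wide; z, its flat faces' normal, away from the bristles. It starts lying on its bristles, x and y level, the knob's centre 26 mm above the counter.
- brush_neck (a point): On the brush's axis, 50 mm from the knob's centre towards the head (axes as brush_knob), in the round neck, 12 mm thick as far as 88 mm from the knob's centre; from there the handle is 18 mm thick to the head. Mass 0.16 to 0.26 kg. Gripped hard by the knob (80 N) it lifts level; eased little by little (1 to 2.5 mm of opening) to 5 to 15 N, it swings down about the line between the fingers.
- brush_end (a point): Crown of the knob, on the brush's axis 22 mm beyond the knob's centre (axes as brush_knob). The oval head lies at the other end, 130 to 226 mm from the knob's centre: 54 mm wide, wooden back 16 mm thick, bristles 18 mm long on the -z side. The balance point is about 158 mm from the knob's centre: lift the knob 240 mm or more above the counter before the brush swings.
- hook_seat (a point): Seat of the fixed double hook: midway between its two level aluminium prongs (7 mm thick, 27 mm between centres, 20 mm clear), at the height of their centre lines, 253 mm above the counter, 38 mm out from the plank's front edge. The prongs run along -x, away from the plank; y across them; z up. With the knob resting on both prongs, its centre is 22 mm above this point.
- hook_mouth (a point): Open outer end of the double hook, where the neck goes in between the prongs: midway between the prong ends, 70 mm out from the plank's edge (32 mm beyond hook_seat, same axes and height). The last 10 mm of the prongs turn up and a little apart; their ends stand 16 mm above this point.
- shelf: The fixed hardwood plank on brackets, on the robot's right: 370 mm long, 110 mm deep, 18 mm thick, top 262 mm above the counter, before an upright tiled panel 400 mm long, 368 mm high. Origin on the counter below the middle of the plank's front edge; x from that edge towards the panel (110 mm behind it), y along the plank.
- cup: Purple plastic cup on the plank, 72 mm across, 85 mm high; origin at the centre of its underside. Leave alone.
- bottle: Small glass bottle with a screw cap on the plank, 42 mm across, 95 mm high; origin at the centre of its underside. Leave alone.
- soap_rack: Stainless wire soap rack with a bar of soap on the plank, 76 by 92 mm, 34 mm high; origin under its centre. Leave alone.
- nail_brush: Short scrubbing brush on the counter, 100 by 45 mm, 37 mm high; origin under its centre. Leave alone.
- mug: White ceramic mug on the counter, 80 mm across, 82 mm high, handle to +y; origin under its centre. Leave alone.
- shampoo: White plastic bottle on the counter, 56 mm across, 170 mm high; origin under its centre. Leave alone.
- soap: Bar of soap on the counter, 85 by 55 mm, 26 mm high; origin under its centre. Leave alone.
- tin: Tin on the counter, 72 mm across, 90 mm high; origin under its centre. Leave alone.

How it is judged:
By the outcome, as a careful person would: the job done as asked, in the order asked, and still so for the second after the job is handed in, with the robot touching nothing.
It also fails if it takes over 64 s, if anything falls off the work surface, if the arm or the gripper's body presses on something with over 40 N, if the wrist force passes 120 N, or if a joint passes its speed limit or range.

## Working session

There is one attempt and no reset: what is moved stays moved. The work goes in short steps, Python scripts to look and compute and a shell command to move; the robot and the scene stay as the last step left them, time stands still between calls to the robot, and variables do not carry over. Pictures are saved under pics/ and viewed, at most 10 in all, crops included, and the job is handed in when it is done.

```bash
ls; mkdir -p pics; cat > h.py <<'E'
import numpy as np, cv2, json
from scipy.spatial.transform import Rotation as Ro
from bench import read_state, camera, close_job, regions_of
def K(c):
    f=c["img"].shape[0]/2/np.tan(np.radians(c["fovy"])/2)
    return np.array([[f,0,c["cx"]],[0,f,c["cy"]],[0,0,1.]])
def ray(c,uv):
    p=cv2.undistortPoints(np.array([[uv]],float),K(c),np.array(c["distortion"]))[0,0]
    R=np.array(c["R"]);d=R.T@np.array([p[0],p[1],1]);return -R.T@np.array(c["t"]),d/np.linalg.norm(d)
def onz(c,uv,z):
    o,d=ray(c,uv);return o+d*(z-o[2])/d[2]
def proj(c,X):
    R=np.array(c["R"]);return cv2.projectPoints(np.atleast_2d(X).astype(float),cv2.Rodrigues(R)[0],np.array(c["t"],float),K(c),np.array(c["distortion"]))[0][:,0]
def tri(rs):
    A=sum(np.eye(3)-np.outer(d,d) for o,d in rs);b=sum((np.eye(3)-np.outer(d,d))@o for o,d in rs);return np.linalg.solve(A,b)
def save(c,n):cv2.imwrite(f"pics/{n}.png",c["img"][:,:,::-1])
def pose():
    s=read_state();q=s["eef_rot"];return np.array(s["tcp_pos"]),Ro.from_quat([q[1],q[2],q[3],q[0]]),s
E
python3 - <<'E'
from h import *
s=read_state();print({k:np.round(v,3) for k,v in s.items()})
ims=[]
cs={n:camera(n) for n in("scene","side","wrist")}
for n,c in cs.items():
    save(c,n+"0")
    print(n,c["fovy"],np.round(-np.array(c["R"]).T@c["t"],3),np.round(np.array(c["R"])[2],2))
    for t in("brush_knob","brush_neck","brush_end","hook_seat","hook_mouth","shelf","nail_brush","mug","shampoo","soap","tin","cup"):
        r=regions_of(n,t)
        print(t,[(round(x["conf"],2),np.round(x["at"]),int(x["pixels"].sum())) for x in r[:2]])
E
```

```text
pics
{'t': np.float64(0.0), 'qpos': array([ 1.133,  0.126, -0.041,  1.405,  0.   ,  1.571]), 'joint_vel': array([ 0.001,  0.001,  0.001,  0.001, -0.   ,  0.001]), 'joint_torque': array([ 0.0000e+00, -4.3591e+01,  3.5292e+01,  1.7000e-02, -0.0000e+00,
       -0.0000e+00]), 'tcp_pos': array([0.222, 0.475, 0.208]), 'eef_rot': array([-0.   ,  0.217,  0.976, -0.001]), 'force': array([ 0.815, -0.686, -0.451]), 'moment': array([-0.024, -0.007, -0.004]), 'gripper_force': np.float64(0.0), 'width': np.float64(0.085)}
scene 54.84670404124216 [ 1.228 -0.404  0.762] [-0.73  0.37 -0.57]
brush_knob [(0.96, array([340., 211.]), 691)]
brush_neck [(0.74, array([337., 215.]), 686), (0.16, array([168., 253.]), 2266)]
brush_end [(0.67, array([334., 215.]), 551)]
hook_seat [(0.73, array([194., 202.]), 251)]
hook_mouth [(0.7, array([196., 202.]), 245)]
shelf [(0.91, array([148., 263.]), 8596), (0.15, array([464., 234.]), 804)]
nail_brush [(0.4, array([403., 273.]), 97)]
mug [(0.7, array([460., 235.]), 761), (0.57, array([334., 213.]), 612)]
shampoo [(0.8, array([445., 184.]), 710)]
soap [(0.98, array([343.
[... 571 characters left out ...]
80.]), 732)]
shampoo [(0.86, array([212., 184.]), 690)]
soap [(0.79, array([390., 229.]), 406), (0.29, array([528., 169.]), 845)]
tin [(0.81, array([173., 222.]), 908)]
cup [(0.63, array([526., 172.]), 887), (0.48, array([285., 180.]), 819)]
wrist 61.43212263912514 [0.147 0.51  0.374] [ 0.29 -0.14 -0.95]
brush_knob [(0.8, array([ 50., 347.]), 1088)]
brush_neck [(0.93, array([ 51., 348.]), 1141), (0.41, array([368., 340.]), 3191)]
brush_end [(0.7, array([ 48., 349.]), 1131)]
hook_seat [(0.24, array([369., 336.]), 3307)]
hook_mouth [(0.53, array([ 49., 348.]), 1121)]
shelf []
nail_brush []
mug []
shampoo [(0.95, array([366., 339.]), 3325)]
soap []
tin [(0.79, array([237., 242.]), 5052)]
cup []
```

```bash
python3 - <<'E'
import cv2
a=cv2.imread("pics/scene0.png");b=cv2.imread("pics/side0.png")
cv2.imwrite("pics/a.png",cv2.resize(a[120:400,60:520],None,fx=1.7,fy=1.7));cv2.imwrite("pics/b.png",cv2.resize(b[120:400,130:590],None,fx=1.7,fy=1.7))
E
```

```text
(no output)
```

View pics/a.png

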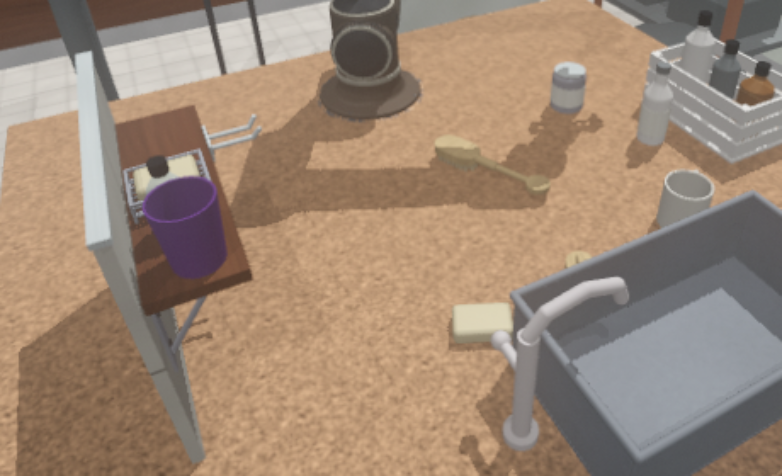

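View pics/b.png

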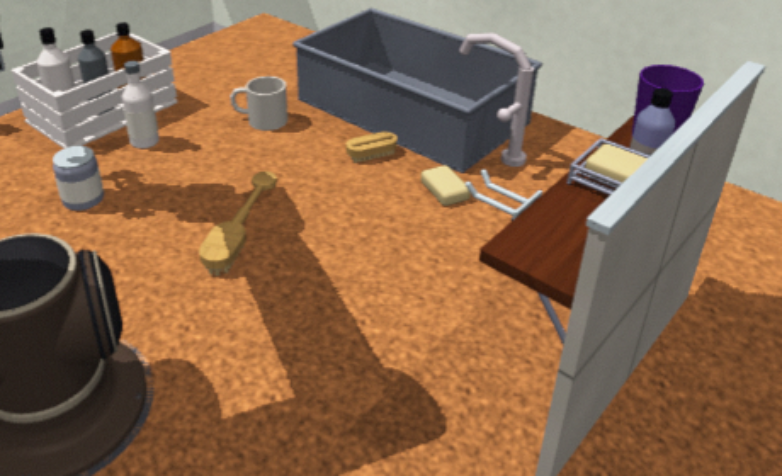

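The scene picture shows the brush with its head at about (328,208) and its knob at about (377,227). The hook prongs run from about (182,202) to (211,193). In the side picture the knob is at about (286,226), and the prong tips are at about (412,222) and (407,232). Next I'll magnify both views to get exact pixels.

```bash
python3 - <<'E'
from h import *
a=cv2.imread("pics/scene0.png");b=cv2.imread("pics/side0.png")
def cr(i,x,y,w=80,h=60):
    return cv2.resize(i[y:y+h,x:x+w],(400,300),interpolation=cv2.INTER_CUBIC)
m=np.vstack([np.hstack([cr(a,310,185),cr(a,160,170)]),np.hstack([cr(b,235,210),cr(b,390,205)])])
for x in range(0,800,50): cv2.line(m,(x,0),(x,3),(0,0,255));cv2.line(m,(x,300),(x,304),(0,0,255))
for y in range(0,600,50): cv2.line(m,(0,y),(4,y),(0,0,255));cv2.line(m,(400,y),(404,y),(0,0,255))
cv2.imwrite("pics/m.png",m)
A=camera("scene");B=camera("side")
k=tri([ray(A,(377.6,227)),ray(B,(286,226))]);print("knob",k,onz(A,(377.6,227),.026),onz(B,(286,226),.026))
h=tri([ray(A,(328,208)),ray(B,(260,263))]);print("head",h)
for c in "scene","side":
    C={"scene":A,"side":B}[c]; m=regions_of(c,"brush_knob")[0]["pixels"]; y,x=np.nonzero(m)
    print(c,x.min(),x.max(),y.min(),y.max())
W=camera("wrist");print(proj(W,k))
p,R,s=pose();print(R.as_matrix().round(3)); print((R.inv().apply(-np.array(W["R"]).T@W["t"]-p)).round(4),(np.array(W["R"])@R.as_matrix()).round(3))
E
```

```text
knob [0.48515548 0.13507061 0.0249513 ] [0.48306026 0.13905516 0.026     ] [0.48226774 0.12824695 0.026     ]
head [0.32180056 0.05413769 0.02475237]
scene 316 383 199 233
side 247 292 221 279
[[185.21775591 420.44587701]]
[[-0.906  0.424  0.   ]
 [ 0.424  0.906  0.   ]
 [-0.     0.    -1.   ]]
[ 0.0833 -0.0005 -0.1655] [[-0.001  1.    -0.   ]
 [-0.947 -0.001 -0.322]
 [-0.322  0.     0.947]]
```

View pics/m.png

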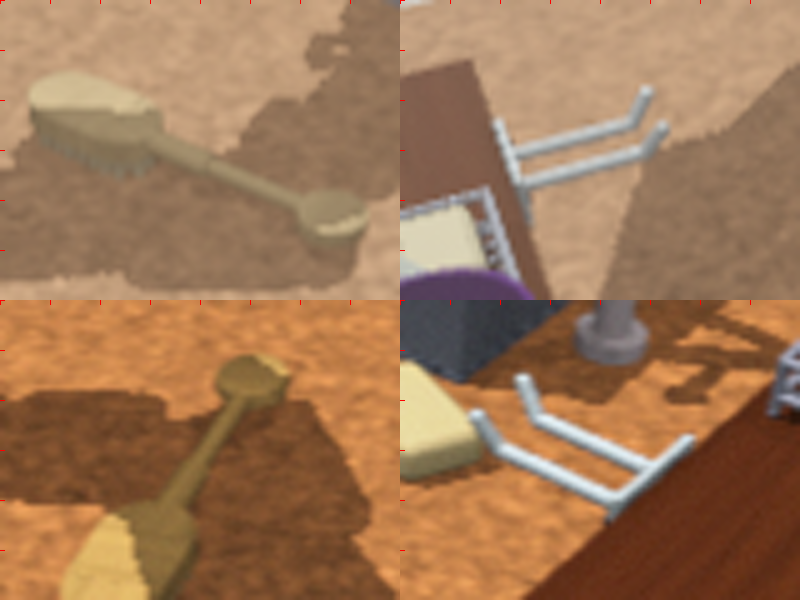

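The montage shows the knob's top-face centre at scene (376.4,227) and side (285.4,225.6). The prongs' bases, elbows and tips are clear in both views. Next I'll triangulate them.

```bash
python3 - <<'E'
from h import *
A=camera("scene");B=camera("side")
P=dict(nt=((212.4,195.4),(414.4,220.6)),ft=((209.4,188),(405.6,228)),ne=((209,200.4),(418,228.6)),fe=((206.8,194.4),(409.8,234)),nb=((184.4,206.4),(439.6,237.6)),fb=((183.4,200.8),(432.4,244)),knobtop=((376.4,227),(285.4,225.6)),neck=((360,221),(277,236)))
X={}
for n,(a,b) in P.items():
    X[n]=x=tri([ray(A,a),ray(B,b)]);print(n,x.round(4),(proj(A,x)[0]-a).round(1),(proj(B,x)[0]-b).round(1))
m=lambda a:(X["n"+a]+X["f"+a])/2
print(m("t"),m("e"),m("b")); d=m("b")-m("e");print("hook x yaw",np.degrees(np.arctan2(d[1],d[0])))
d=X["nt"]-X["ft"];print("tip sep",np.linalg.norm(d),np.degrees(np.arctan2(d[1],d[0])))
for nm,c in(("scene",A),("side",B)):
  for t in("cup","bottle","soap_rack","nail_brush","soap","mug"):
    r=regions_of(nm,t); print(nm,t,[(round(x["conf"],2),onz(c,x["at"],.3 if t in("cup","bottle","soap_rack") else .02).round(2)) for x in r[:1]])
E
```

```text
nt [ 0.4464 -0.3106  0.2643] [-0.2  0.1] [-0.2 -0.1]
ft [ 0.4131 -0.3107  0.2647] [-0.5  0.5] [-0.7 -0.5]
ne [ 0.4441 -0.3211  0.2514] [-0.5  0.4] [-0.6 -0.4]
fe [ 0.4169 -0.3198  0.252 ] [-0.4  0.3] [-0.4 -0.3]
nb [ 0.4422 -0.374   0.2538] [ 0.8 -0.6] [1.  0.6]
fb [ 0.4168 -0.3727  0.2527] [ 0.5 -0.4] [0.6 0.4]
knobtop [0.4831 0.1334 0.0263] [-0.3  0.5] [-0.4 -0.5]
neck [0.4309 0.1093 0.0256] [ 0.3 -0.4] [0.3 0.4]
[ 0.42974246 -0.3106576   0.26451624] [ 0.43049995 -0.3204533   0.25173296] [ 0.42948754 -0.3733662   0.25322747]
hook x yaw -91.09614534843651
tip sep 0.03335372177847044 0.28747087015688044
scene cup [(0.66, array([ 0.64, -0.43,  0.3 ]))]
scene bottle [(0.53, array([ 0.53, -0.44,  0.3 ]))]
scene soap_rack [(0.85, array([ 0.54, -0.45,  0.3 ]))]
scene nail_brush [(0.52, array([0.66, 0.1 , 0.02]))]
scene soap [(0.64, array([ 0.71, -0.1 ,  0.02]))]
scene mug [(0.55, array([0.63, 0.34, 0.02]))]
side cup [(0.61, array([ 0.74, -0.41,  0.3 ]))]
side bottle [(0.9, array([ 0.62, -0.44,  0.3 ]))]
side soap_rack [(0.91, array([ 0.5 , -0.43,  0.3 ]))]
side nail_brush [(0.61, array([0.69, 0.06, 0.02]))]
side soap [(0.9, array([ 0.67, -0.11,  0.02]))]
side mug [(0.79, array([0.67, 0.35, 0.02]))]
```

```bash
python3 -m crank '[{"dx":-0.707,"dy":-0.369},{"dx":-0.707,"dy":-0.369},{"dx":-0.707,"dy":-0.369},{"dx":-0.707,"dy":-0.369},{"dx":-0.707,"dy":-0.369},{"dx":-0.707,"dy":-0.369},{"dx":-0.707,"dy":-0.369},{"dx":-0.707,"dy":-0.369},{"dx":-0.707,"dy":-0.369},{"rz":-1},{"rz":-1},{"rz":-1},{"rz":-1},{"rz":-1},{"gripper":1},{}]' 80
cat > w.py <<'E'
from h import *
import sys
W=camera("wrist");save(W,sys.argv[1])
p,R,s=pose();print(p.round(4),R.as_matrix().round(3).tolist(),s["qpos"][-1],s["width"])
rs=regions_of("wrist","brush_knob")
print([(round(r["conf"],2),r["at"],int(r["pixels"].sum())) for r in rs])
m=rs[0]["pixels"];y,x=np.nonzero(m)
G=np.array([onz(W,(u,v),.032)[:2] for u,v in zip(x[::3],y[::3])])
c=G.mean(0);e,v=np.linalg.eigh(np.cov((G-c).T));d=v[:,1]*np.sign(v[0,1])
print("axis deg",np.degrees(np.arctan2(d[1],d[0])),"ends",((G-c)@d).min(),((G-c)@d).max(),"far end",c+d*((G-c)@d).max())
t=(G-c)@d;n=np.array([-d[1],d[0]]);k=t>t.max()-.03;w=(G-c)@n
print("knob side extents",w[k].min(),w[k].max(),"knob est",c+d*(t.max()-.022)+n*(w[k].min()+w[k].max())/2)
E
python3 w.py w1
```

```text
[0.2225 0.4755 0.2087] [[-0.906, 0.424, -0.0], [0.424, 0.906, 0.0], [0.0, -0.0, -1.0]] 1.5708176054422478 0.08540138899341296
[(0.65, [48.7, 346.4], 1124)]
axis deg 26.48933265899727 ends -0.03372954385336825 0.13547555651492707 far end [0.42427068 0.12062922]
knob side extents -0.01480721487713656 0.0036729984467607692 knob est [0.4070634  0.10583388]$[0]: bad value
```

View pics/w1.png

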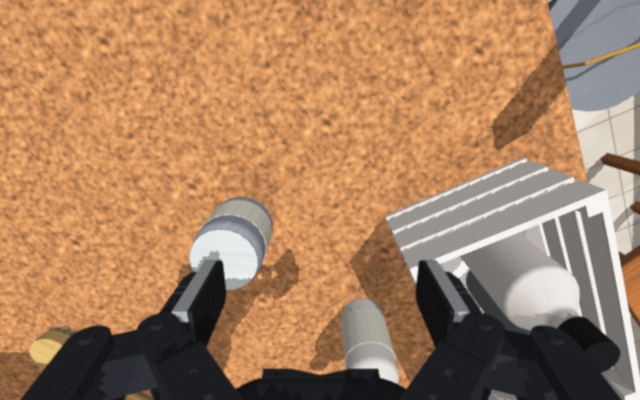

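The move was refused, probably because every key is required. The wrist picture shows only the tin at (230,240), the shampoo below at (365,340) and the brush head at the lower left at (50,347). I'll retry with full rows.

```bash
python3 -m crank '[{"rx":0,"ry":0,"rz":0,"dx":-0.707,"dy":-0.369,"dz":0,"gripper":1},{"rx":0,"ry":0,"rz":0,"dx":-0.707,"dy":-0.369,"dz":0,"gripper":1},{"rx":0,"ry":0,"rz":0,"dx":-0.707,"dy":-0.369,"dz":0,"gripper":1},{"rx":0,"ry":0,"rz":0,"dx":-0.707,"dy":-0.369,"dz":0,"gripper":1},{"rx":0,"ry":0,"rz":0,"dx":-0.707,"dy":-0.369,"dz":0,"gripper":1},{"rx":0,"ry":0,"rz":0,"dx":-0.707,"dy":-0.369,"dz":0,"gripper":1},{"rx":0,"ry":0,"rz":0,"dx":-0.707,"dy":-0.369,"dz":0,"gripper":1},{"rx":0,"ry":0,"rz":0,"dx":-0.707,"dy":-0.369,"dz":0,"gripper":1},{"rx":0,"ry":0,"rz":0,"dx":-0.707,"dy":-0.369,"dz":0,"gripper":1},{"rx":0,"ry":0,"rz":-1,"dx":0,"dy":0,"dz":0,"gripper":1},{"rx":0,"ry":0,"rz":-1,"dx":0,"dy":0,"dz":0,"gripper":1},{"rx":0,"ry":0,"rz":-1,"dx":0,"dy":0,"dz":0,"gripper":1},{"rx":0,"ry":0,"rz":-1,"dx":0,"dy":0,"dz":0,"gripper":1},{"rx":0,"ry":0,"rz":-1,"dx":0,"dy":0,"dz":0,"gripper":1},{"rx":0,"ry":0,"rz":0,"dx":0,"dy":0,"dz":0,"gripper":1}]' 80 && python3 w.py w2
```

```text
t: 4.88
tcp_pos: [0.4839, 0.1331, 0.2087]
eef_rot: [0.0, -0.215, 0.977, -0.0]
force: [-0.5, -0.7, -0.4]
width: 0.0855
gripper_force: 0.0
[0.4838 0.1331 0.2087] [[-0.908, -0.418, -0.0], [-0.418, 0.908, -0.0], [0.0, -0.0, -1.0]] -0.1630611278390665 0.08546652508407404
[(0.81, [320.1, 76.5], 4286)]
axis deg 26.25498421902581 ends -0.07721786823211713 0.0954895908201159 far end [0.50073167 0.14301379]
knob side extents -0.021526055129340294 0.020184253134553777 knob est [0.4812981  0.13268003]
```

View pics/w2.png

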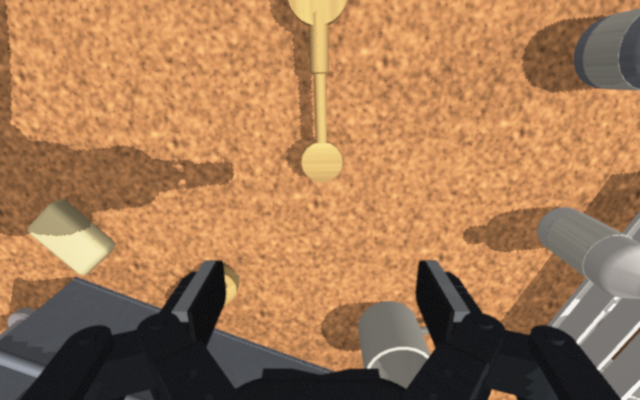

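The wrist picture shows the knob's disc centred at about (322,162), the neck running up to (319.5,72), and the mug at (392,340) and nail brush at (230,285) beyond the knob.

```bash
python3 - <<'E'
from h import *
W=camera("wrist");k=onz(W,(322,162),.032);n=onz(W,(319.7,75),.032)
print("knob",k,"axis",np.degrees(np.arctan2(*(k-n)[1::-1])), "mug",onz(W,(390,320),.082),"nail",onz(W,(237,283),.037),"knob w",np.linalg.norm(onz(W,(301.5,162),.032)-onz(W,(343,162),.032)))
p,R,s=pose();print((R.inv().apply(np.r_[k[:2],.005]-p)/.06).round(3))
m=regions_of("wrist","brush_knob")[0]["pixels"]
img=W["img"];hsv=cv2.cvtColor(img,cv2.COLOR_RGB2HSV)
y,x=np.nonzero(m);print(y.max(), [ (r,np.nonzero(m[r])[0].min(),np.nonzero(m[r])[0].max()) for r in range(140,y.max()+1,6)])
E
```

```text
knob [0.48104002 0.13377912 0.032     ] axis 26.24196499060633 mug [0.59545871 0.26544159 0.082     ] nail [0.65247035 0.103584   0.037     ] knob w 0.0431914353897408
[0.039 0.029 3.395]
182 [(140, np.int64(315), np.int64(327)), (146, np.int64(307), np.int64(335)), (152, np.int64(304), np.int64(340)), (158, np.int64(302), np.int64(342)), (164, np.int64(301), np.int64(342)), (170, np.int64(303), np.int64(340)), (176, np.int64(306), np.int64(336)), (182, np.int64(319), np.int64(324))]
```

```bash
python3 -m crank '[{"rx":0,"ry":0,"rz":-0.15,"dx":0.03,"dy":0.025,"dz":0.6,"gripper":1},{"rx":0,"ry":0,"rz":0,"dx":0,"dy":0,"dz":0.6,"gripper":0.85},{"rx":0,"ry":0,"rz":0,"dx":0,"dy":0,"dz":0.6,"gripper":0.85},{"rx":0,"ry":0,"rz":0,"dx":0,"dy":0,"dz":0.6,"gripper":0.85},{"rx":0,"ry":0,"rz":0,"dx":0,"dy":0,"dz":0.5,"gripper":0.85},{"rx":0,"ry":0,"rz":0,"dx":0,"dy":0,"dz":0.3,"gripper":0.85},{"rx":0,"ry":0,"rz":0,"dx":0,"dy":0,"dz":0.2,"gripper":0.85},{"rx":0,"ry":0,"rz":0,"dx":0,"dy":0,"dz":0,"gripper":0.7}]' 80; python3 -c "
from h import *
p,R,s=pose();W=camera('wrist');save(W,'w3');print(p)
print(proj(W,[[.4817,.1335,.032],[.4817,.1335,.026]]))"
```

```text
t: 6.08
tcp_pos: [0.4812, 0.1336, 0.0042]
eef_rot: [-0.001, -0.228, 0.974, -0.0]
force: [-0.2, -1.0, -0.4]
width: 0.0603
gripper_force: 0.0
[0.48116466 0.13364674 0.00418359]
[[320.05698666 269.17883482]
 [320.04783954 262.60548169]]
```

View pics/w3.png

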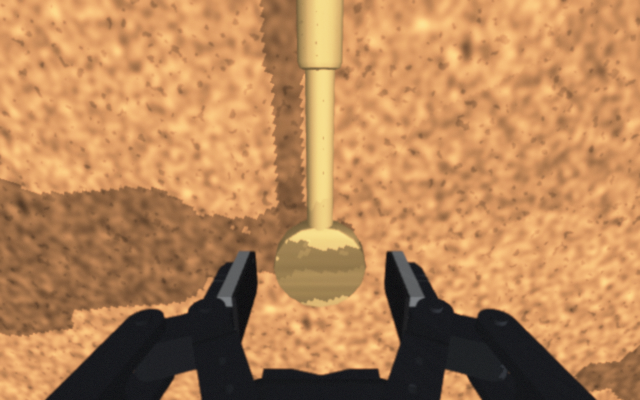

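The disc is centred at about (320,266), midway between the pads and within about 1 mm of the grasp line. I'll close on it.

```bash
python3 -m crank '[{"rx":0,"ry":0,"rz":0,"dx":0.015,"dy":0,"dz":0,"gripper":0.6},{"rx":0,"ry":0,"rz":0,"dx":0,"dy":0,"dz":0,"gripper":0.4},{"rx":0,"ry":0,"rz":0,"dx":0,"dy":0,"dz":0,"gripper":0.3},{"rx":0,"ry":0,"rz":0,"dx":0,"dy":0,"dz":0,"gripper":0.3},{"rx":0,"ry":0,"rz":0,"dx":0,"dy":0,"dz":0,"gripper":0.3},{"rx":0,"ry":0,"rz":0,"dx":0,"dy":0,"dz":0,"gripper":0.3}]' 80; python3 -m crank '[{"rx":0,"ry":0,"rz":0,"dx":0,"dy":0,"dz":-0.2,"gripper":0.3},{"rx":0,"ry":0,"rz":0,"dx":0,"dy":0,"dz":-0.3,"gripper":0.3},{"rx":0,"ry":0,"rz":0,"dx":0,"dy":0,"dz":-0.4,"gripper":0.3},{"rx":0,"ry":0,"rz":0,"dx":0,"dy":0,"dz":-0.5,"gripper":0.3},{"rx":0,"ry":0,"rz":0,"dx":0,"dy":0,"dz":-0.5,"gripper":0.3},{"rx":0,"ry":0,"rz":0,"dx":0,"dy":0,"dz":-0.5,"gripper":0.3},{"rx":0,"ry":0,"rz":0,"dx":0,"dy":0,"dz":-0.5,"gripper":0.3},{"rx":0,"ry":0,"rz":0,"dx":0,"dy":0,"dz":-0.5,"gripper":0.3},{"rx":0,"ry":0,"rz":0,"dx":0,"dy":0,"dz":-0.5,"gripper":0.3},{"rx":0,"ry":0,"rz":0,"dx":0,"dy":0,"dz":-0.5,"gripper":0.3},{"rx":0,"ry":0,"rz":0,"dx":0,"dy":0,"dz":-0.4,"gripper":0.3},{"rx":0,"ry":0,"rz":0,"dx":0,"dy":0,"dz":-0.2,"gripper":0.3},{"rx":0,"ry":0,"rz":0,"dx":0,"dy":0,"dz":0,"gripper":0.3},{"rx":0,"ry":0,"rz":0,"dx":0,"dy":0,"dz":0,"gripper":0.3}]'; python3 w.py w4;python3 -c "
from h import *
s=read_state();print(s['moment'],s['force'])"
```

```text
t: 6.88
tcp_pos: [0.4808, 0.1334, 0.0047]
eef_rot: [-0.0, -0.229, 0.974, 0.0]
force: [-0.4, 0.2, -0.1]
width: 0.026
gripper_force: 0.2
t: 8.62
tcp_pos: [0.4805, 0.1333, 0.3038]
eef_rot: [-0.001, -0.228, 0.974, -0.0]
force: [-0.3, -0.6, -0.7]
width: 0.0256
gripper_force: 0.0
[0.4804 0.1332 0.3036] [[-0.896, -0.445, -0.002], [-0.445, 0.896, -0.0], [0.002, 0.0, -1.0]] -0.19045999172857653 0.02529386213701681
[(0.95, [320.2, 49.3], 3548)]
axis deg 26.123697299882462 ends -0.07571807439793515 0.11906105904445796 far end [0.50108538 0.14271854]
knob side extents -0.020648145483822496 0.020173013990233343 knob est [0.48143738 0.13281841]
[-0.04649404 -0.03573405  0.03025536] [ 0.39878753  0.26098976 -0.3258735 ]
```

View pics/w4.png

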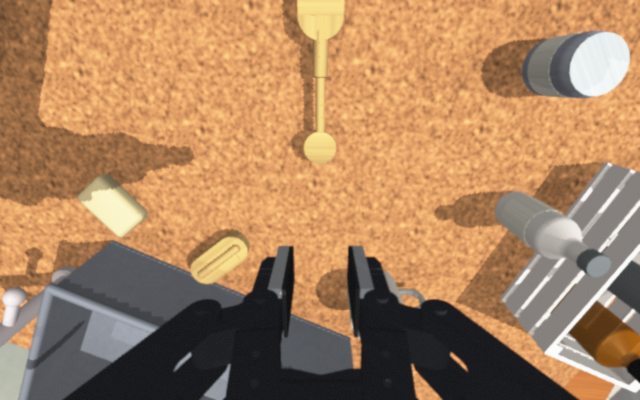

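The wrist picture shows the brush untouched, with the knob at (320,147), so the fingers closed on nothing. By apparent size, the pad tips sit some 6 mm above the knob at that TCP height. I'll check heights using the stored pictures.

```bash
python3 - <<'E'
from h import *
W=camera("wrist")
p,R,s=pose();Rw=np.array(W["R"]);cam=-Rw.T@W["t"]
off=R.inv().apply(cam-p);M=Rw@R.as_matrix()
q=lambda w,x,y,z:Ro.from_quat([x,y,z,w])
poses={"w2":([.4838,.1331,.2087],q(0,-.215,.977,0)),"w3":([.48116,.13365,.00418],q(-.001,-.228,.974,0)),"w4":([.4804,.1332,.3036],q(-.001,-.228,.974,0))}
px={"w2":(322,162),"w3":(320,266),"w4":(320,147)}
rs=[]
for n,(tp,Rt) in poses.items():
    C=dict(W);C["R"]=M@Rt.as_matrix().T;C["t"]=-C["R"]@(np.array(tp)+Rt.apply(off));rs.append(ray(C,px[n]))
print("all",tri(rs),"w3w4",tri(rs[1:]),"w2w3",tri(rs[:2]))
# project tool points x=.011,y=+-w/2 at several z behind TCP
for z in(0,-.01,-.02,-.03):
    X=[p+R.apply([.011,sg*s["width"]/2,z]) for sg in(-1,1)];print(z,proj(W,X).round(0).tolist())
print(s["width"])
E
```

```text
all [0.48065566 0.13321659 0.03102087] w3w4 [0.48003789 0.13273214 0.03214872] w2w3 [0.48165494 0.13375073 0.02895546]
0 [[297.0, 223.0], [345.0, 223.0]]
-0.01 [[295.0, 231.0], [346.0, 231.0]]
-0.02 [[294.0, 240.0], [348.0, 240.0]]
-0.03 [[292.0, 250.0], [349.0, 250.0]]
0.025655817045750776
```

The pad tips really do sit about 27 mm behind the reported TCP, and the knob top is at z≈0.031. I'll go back down, then deeper in small steps while watching the force.

```bash
python3 -m crank '[{"rx":0,"ry":0,"rz":0,"dx":0,"dy":0,"dz":0.5,"gripper":0.7},{"rx":0,"ry":0,"rz":0,"dx":0,"dy":0,"dz":0.7,"gripper":0.7},{"rx":0,"ry":0,"rz":0,"dx":0,"dy":0,"dz":0.7,"gripper":0.7},{"rx":0,"ry":0,"rz":0,"dx":0,"dy":0,"dz":0.7,"gripper":0.7},{"rx":0,"ry":0,"rz":0,"dx":0,"dy":0,"dz":0.7,"gripper":0.7},{"rx":0,"ry":0,"rz":0,"dx":0,"dy":0,"dz":0.7,"gripper":0.7},{"rx":0,"ry":0,"rz":0,"dx":0,"dy":0,"dz":0.5,"gripper":0.7},{"rx":0,"ry":0,"rz":0,"dx":0,"dy":0,"dz":0.3,"gripper":0.7},{"rx":0,"ry":0,"rz":0,"dx":0,"dy":0,"dz":0.15,"gripper":0.7},{"rx":0,"ry":0,"rz":0,"dx":0,"dy":0,"dz":0,"gripper":0.7}]'; python3 -m crank '[{"rx":0,"ry":0,"rz":0,"dx":0,"dy":0,"dz":0.08,"gripper":0.7},{"rx":0,"ry":0,"rz":0,"dx":0,"dy":0,"dz":0,"gripper":0.7}]';python3 -m crank '[{"rx":0,"ry":0,"rz":0,"dx":0,"dy":0,"dz":0.07,"gripper":0.7},{"rx":0,"ry":0,"rz":0,"dx":0,"dy":0,"dz":0,"gripper":0.7}]'
```

```text
t: 10.02
tcp_pos: [0.4803, 0.1332, 0.0072]
eef_rot: [-0.001, -0.228, 0.974, -0.0]
force: [-0.1, 0.5, -0.3]
width: 0.06
gripper_force: 0.0
t: 10.28
tcp_pos: [0.481, 0.1334, 0.0032]
eef_rot: [0.0, -0.228, 0.974, 0.0]
force: [0.8, -1.2, 0.6]
width: 0.06
gripper_force: 0.0
t: 10.52
tcp_pos: [0.4807, 0.1333, -0.0015]
eef_rot: [-0.0, -0.228, 0.974, 0.0]
force: [0.3, 0.4, -0.3]
width: 0.0599
gripper_force: 0.0
```

No contact yet, so the space below is free.

```bash
python3 -m crank '[{"rx":0,"ry":0,"rz":0,"dx":0,"dy":0,"dz":0.08,"gripper":0.7},{"rx":0,"ry":0,"rz":0,"dx":0,"dy":0,"dz":0,"gripper":0.7}]';python3 -m crank '[{"rx":0,"ry":0,"rz":0,"dx":0,"dy":0,"dz":0.08,"gripper":0.7},{"rx":0,"ry":0,"rz":0,"dx":0,"dy":0,"dz":0,"gripper":0.7}]';python3 -m crank '[{"rx":0,"ry":0,"rz":0,"dx":0,"dy":0,"dz":0.07,"gripper":0.7},{"rx":0,"ry":0,"rz":0,"dx":0,"dy":0,"dz":0,"gripper":0.7}]'; python3 -c "
from h import *
p,R,s=pose();W=camera('wrist');save(W,'w5');print(p,s['width'])"
```

```text
t: 10.78
tcp_pos: [0.4804, 0.1333, -0.0066]
eef_rot: [-0.0, -0.229, 0.974, -0.0]
force: [0.7, -0.0, -0.8]
width: 0.0596
gripper_force: 0.0
t: 11.02
tcp_pos: [0.4805, 0.1332, -0.0113]
eef_rot: [-0.0, -0.228, 0.974, -0.0]
force: [0.3, 1.0, 0.1]
width: 0.0597
gripper_force: 0.0
t: 11.28
tcp_pos: [0.4805, 0.1333, -0.0155]
eef_rot: [-0.0, -0.228, 0.974, -0.0]
force: [-1.4, -0.7, -1.1]
width: 0.0597
gripper_force: 0.0
[ 0.480542    0.13325842 -0.01545722] 0.059709475677235474
```

View pics/w5.png

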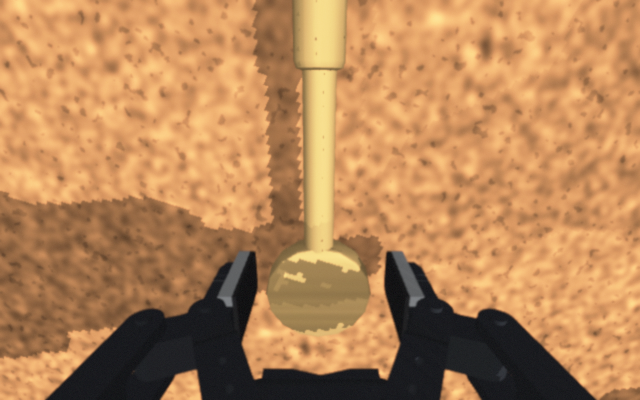

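The disc is now at (318,290), about 103 px wide, so the tips reach just below the knob's centre. About 12 mm more is needed.

```bash
python3 -m crank '[{"rx":0,"ry":0,"rz":0,"dx":0,"dy":0,"dz":0.07,"gripper":0.7},{"rx":0,"ry":0,"rz":0,"dx":0,"dy":0,"dz":0,"gripper":0.7}]';python3 -m crank '[{"rx":0,"ry":0,"rz":0,"dx":0,"dy":0,"dz":0.07,"gripper":0.7},{"rx":0,"ry":0,"rz":0,"dx":0,"dy":0,"dz":0,"gripper":0.7}]';python3 -m crank '[{"rx":0,"ry":0,"rz":0,"dx":0,"dy":0,"dz":0.05,"gripper":0.7},{"rx":0,"ry":0,"rz":0,"dx":0,"dy":0,"dz":0,"gripper":0.6}]'; python3 -m crank '[{"rx":0,"ry":0,"rz":0,"dx":0,"dy":0,"dz":0,"gripper":0.52},{"rx":0,"ry":0,"rz":0,"dx":0,"dy":0,"dz":0,"gripper":0.45},{"rx":0,"ry":0,"rz":0,"dx":0,"dy":0,"dz":0,"gripper":0.3},{"rx":0,"ry":0,"rz":0,"dx":0,"dy":0,"dz":0,"gripper":0.3},{"rx":0,"ry":0,"rz":0,"dx":0,"dy":0,"dz":0,"gripper":0.3}]' 80
```

```text
t: 11.58
tcp_pos: [0.4805, 0.1333, -0.0197]
eef_rot: [-0.0, -0.228, 0.974, -0.0]
force: [-0.8, -0.0, 1.0]
width: 0.0598
gripper_force: 0.0
t: 11.82
tcp_pos: [0.4805, 0.1333, -0.0239]
eef_rot: [-0.0, -0.229, 0.974, -0.0]
force: [-0.7, 0.0, -0.2]
width: 0.0595
gripper_force: 0.0
t: 12.08
tcp_pos: [0.4815, 0.1336, -0.0258]
eef_rot: [0.001, -0.228, 0.974, 0.0]
force: [0.4, -0.1, 4.8]
width: 0.0511
gripper_force: 3.0
t: 12.7
tcp_pos: [0.4826, 0.134, -0.0243]
eef_rot: [0.002, -0.229, 0.974, 0.0]
force: [-3.2, -0.8, 15.3]
width: 0.042
gripper_force: 81.7
```

Gripped at 82 N, with the tips just brushing the counter. I'll lift.

```bash
python3 -m crank '[{"rx":0,"ry":0,"rz":0,"dx":0,"dy":0,"dz":-0.1,"gripper":0.3},{"rx":0,"ry":0,"rz":0,"dx":0,"dy":0,"dz":-0.2,"gripper":0.3},{"rx":0,"ry":0,"rz":0,"dx":0,"dy":0,"dz":-0.3,"gripper":0.3},{"rx":0,"ry":0,"rz":0,"dx":0,"dy":0,"dz":-0.4,"gripper":0.3},{"rx":0,"ry":0,"rz":0,"dx":0,"dy":0,"dz":-0.4,"gripper":0.3},{"rx":0,"ry":0,"rz":0,"dx":0,"dy":0,"dz":-0.4,"gripper":0.3},{"rx":0,"ry":0,"rz":0,"dx":0,"dy":0,"dz":-0.4,"gripper":0.3},{"rx":0,"ry":0,"rz":0,"dx":0,"dy":0,"dz":-0.4,"gripper":0.3},{"rx":0,"ry":0,"rz":0,"dx":0,"dy":0,"dz":-0.4,"gripper":0.3},{"rx":0,"ry":0,"rz":0,"dx":0,"dy":0,"dz":-0.4,"gripper":0.3},{"rx":0,"ry":0,"rz":0,"dx":0,"dy":0,"dz":-0.4,"gripper":0.3},{"rx":0,"ry":0,"rz":0,"dx":0,"dy":0,"dz":-0.4,"gripper":0.3},{"rx":0,"ry":0,"rz":0,"dx":0,"dy":0,"dz":-0.4,"gripper":0.3},{"rx":0,"ry":0,"rz":0,"dx":0,"dy":0,"dz":-0.3,"gripper":0.3},{"rx":0,"ry":0,"rz":0,"dx":0,"dy":0,"dz":-0.1,"gripper":0.3},{"rx":0,"ry":0,"rz":0,"dx":0,"dy":0,"dz":0,"gripper":0.3},{"rx":0,"ry":0,"rz":0,"dx":0,"dy":0,"dz":0,"gripper":0.3}]'
python3 -c "
from h import *
p,R,s=pose();W=camera('wrist');S=camera('side')
a=W['img'][:,:,::-1][80:400,120:520];i=proj(S,p+[0,0,.05])[0];x,y=max(0,min(440,int(i[0])-100)),max(0,min(240,int(i[1])-60))
b=cv2.resize(S['img'][:,:,::-1][y:y+160,x:x+200],(400,320));cv2.imwrite('pics/c1.png',np.hstack([a,b]));print(x,y,s['force'],s['moment'])"
```

```text
t: 14.82
tcp_pos: [0.4804, 0.1333, 0.2726]
eef_rot: [-0.001, -0.228, 0.974, -0.0]
force: [0.8, 0.1, -0.5]
width: 0.0416
gripper_force: 81.0
177 71 [ 0.79932888  0.14211441 -0.48219638] [ 0.07843915 -0.213845    0.03740495]
```

View pics/c1.png

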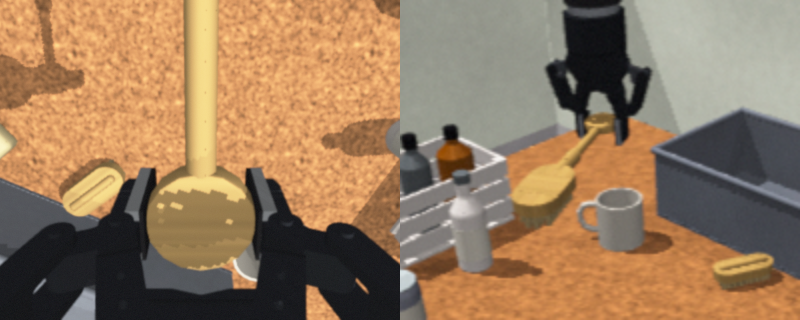

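The left half shows the knob held centrally between the pads. The right half (side view) shows the brush held level at the knob. Next I'll ease the grip in small steps.

```bash
python3 -m crank '[{"rx":0,"ry":0,"rz":0,"dx":0,"dy":0,"dz":0,"gripper":0.49},{"rx":0,"ry":0,"rz":0,"dx":0,"dy":0,"dz":0,"gripper":0.49}]' | tail -2; python3 -m crank '[{"rx":0,"ry":0,"rz":0,"dx":0,"dy":0,"dz":0,"gripper":0.5},{"rx":0,"ry":0,"rz":0,"dx":0,"dy":0,"dz":0,"gripper":0.5}]' | tail -2; python3 -m crank '[{"rx":0,"ry":0,"rz":0,"dx":0,"dy":0,"dz":0,"gripper":0.505},{"rx":0,"ry":0,"rz":0,"dx":0,"dy":0,"dz":0,"gripper":0.505}]' | tail -2; python3 -c "
from h import *
print(read_state()['moment'])"
```

```text
width: 0.042
gripper_force: 68.5
width: 0.0428
gripper_force: 35.7
width: 0.0432
gripper_force: 20.4
[ 0.11683049 -0.20824288 -0.00859983]
```

```bash
python3 -m crank '[{"rx":0,"ry":0,"rz":0,"dx":0,"dy":0,"dz":0,"gripper":0.507},{"rx":0,"ry":0,"rz":0,"dx":0,"dy":0,"dz":0,"gripper":0.507},{"rx":0,"ry":0,"rz":0,"dx":0,"dy":0,"dz":0,"gripper":0.507}]' | tail -2; python3 -c "
from h import *
print(read_state()['moment'])"; python3 -m crank '[{"rx":0,"ry":0,"rz":0,"dx":0,"dy":0,"dz":0,"gripper":0.509},{"rx":0,"ry":0,"rz":0,"dx":0,"dy":0,"dz":0,"gripper":0.509},{"rx":0,"ry":0,"rz":0,"dx":0,"dy":0,"dz":0,"gripper":0.509},{"rx":0,"ry":0,"rz":0,"dx":0,"dy":0,"dz":0,"gripper":0.509}]' | tail -2; python3 -c "
from h import *
print(read_state()['moment']);W=camera('wrist');save(W,'w6')
for r in regions_of('wrist','brush_knob')[:1]:
  y,x=np.nonzero(r['pixels']);print(r['conf'],x.min(),x.max(),y.min(),y.max())
S=camera('side')
for r in regions_of('side','brush_knob')[:1]:
  y,x=np.nonzero(r['pixels']);print(r['conf'],x.min(),x.max(),y.min(),y.max())"
```

```text
width: 0.0432
gripper_force: 15.3
[-0.10244677  0.12865879  0.00566781]
width: 0.0432
gripper_force: 10.6
[-0.00949491 -0.03433036 -0.00735161]
0.96 268 373 165 336
0.86 269 293 125 206
```

```bash
python3 -m crank '[{"rx":0,"ry":0,"rz":0,"dx":0,"dy":0,"dz":0,"gripper":0.509},{"rx":0,"ry":0,"rz":0,"dx":0,"dy":0,"dz":0,"gripper":0.509},{"rx":0,"ry":0,"rz":0,"dx":0,"dy":0,"dz":0,"gripper":0.509},{"rx":0,"ry":0,"rz":0,"dx":0,"dy":0,"dz":0,"gripper":0.509},{"rx":0,"ry":0,"rz":0,"dx":0,"dy":0,"dz":0,"gripper":0.509},{"rx":0,"ry":0,"rz":0,"dx":0,"dy":0,"dz":0,"gripper":0.509}]' | tail -2; python3 -c "
from h import *
W=camera('wrist');S=camera('side');A=camera('scene')
a=W['img'][:,:,::-1][0:400,120:520];a=cv2.resize(a,(400,400))
L=[a]
p,R,s=pose()
for C in(S,A):
  i=proj(C,p+[0,0,-.04])[0];x,y=int(i[0])-50,int(i[1])-80
  print(x,y);L.append(cv2.resize(C['img'][:,:,::-1][y:y+200,x:x+100],(200,400)))
cv2.imwrite('pics/c2.png',np.hstack(L));print(s['moment'],p)
k=p+[0,0,.05]
for d in(0,10,-10,20):
  e=k+.226*np.array([-.896*np.sin(np.radians(d)),-.445*np.sin(np.radians(d)),-np.cos(np.radians(d))])
  print(d,proj(S,[k,e]).round(0).tolist(),proj(A,[k,e]).round(0).tolist())"
```

```text
width: 0.0434
gripper_force: 10.6
229 82
330 87
[-0.03144989  0.0387683   0.0152767 ] [0.48078653 0.13334646 0.27349579]
0 [[277.0, 132.0], [283.0, 205.0]] [[382.0, 138.0], [377.0, 208.0]]
10 [[277.0, 132.0], [278.0, 211.0]] [[382.0, 138.0], [366.0, 203.0]]
-10 [[277.0, 132.0], [288.0, 197.0]] [[382.0, 138.0], [389.0, 212.0]]
20 [[277.0, 132.0], [272.0, 216.0]] [[382.0, 138.0], [355.0, 196.0]]
```

View pics/c2.png

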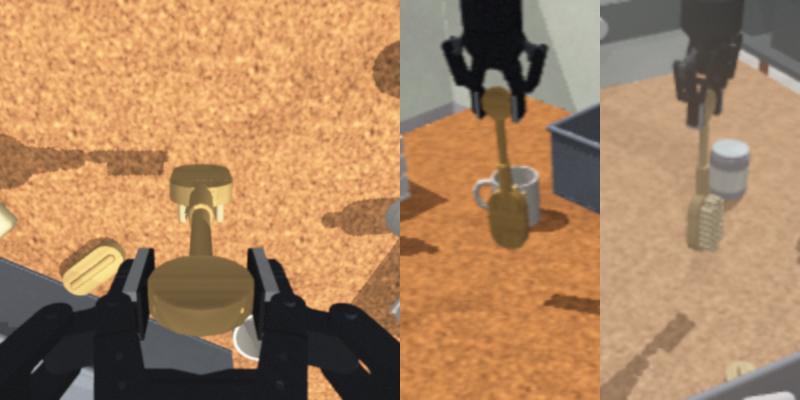

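The left panel shows the brush hanging with its head below the knob. The side and scene panels show it vertical: side knob (277,133), head end (284,205), against a predicted (283,205). I'll nip it firmly, carry it in front of the hook, then turn it.

```bash
python3 -m crank '[{"rx":0,"ry":0,"rz":0,"dx":0,"dy":0,"dz":0,"gripper":0.45},{"rx":0,"ry":0,"rz":0,"dx":0,"dy":0,"dz":0,"gripper":0.3},{"rx":0,"ry":0,"rz":0,"dx":0,"dy":0,"dz":0,"gripper":0.3},{"rx":0,"ry":0,"rz":0,"dx":0,"dy":0,"dz":0,"gripper":0.3}]' 80; python3 -m crank '[{"rx":0,"ry":0,"rz":0,"dx":0.1,"dy":-0.15,"dz":0,"gripper":0.3},{"rx":0,"ry":0,"rz":0,"dx":0.2,"dy":-0.3,"dz":0,"gripper":0.3},{"rx":0,"ry":0,"rz":0,"dx":0.3,"dy":-0.44,"dz":0,"gripper":0.3},{"rx":0,"ry":0,"rz":0,"dx":0.3,"dy":-0.44,"dz":0,"gripper":0.3},{"rx":0,"ry":0,"rz":0,"dx":0.3,"dy":-0.44,"dz":0,"gripper":0.3},{"rx":0,"ry":0,"rz":0,"dx":0.3,"dy":-0.44,"dz":0,"gripper":0.3},{"rx":0,"ry":0,"rz":0,"dx":0.3,"dy":-0.44,"dz":0,"gripper":0.3},{"rx":0,"ry":0,"rz":0,"dx":0.3,"dy":-0.44,"dz":0,"gripper":0.3},{"rx":0,"ry":0,"rz":0,"dx":0.3,"dy":-0.44,"dz":0,"gripper":0.3},{"rx":0,"ry":0,"rz":0,"dx":0.3,"dy":-0.44,"dz":0,"gripper":0.3},{"rx":0,"ry":0,"rz":0,"dx":0.3,"dy":-0.44,"dz":0,"gripper":0.3},{"rx":0,"ry":0,"rz":0,"dx":0.3,"dy":-0.44,"dz":0,"gripper":0.3},{"rx":0,"ry":0,"rz":0,"dx":0.18,"dy":-0.29,"dz":0,"gripper":0.3},{"rx":0,"ry":0,"rz":0,"dx":0.08,"dy":-0.13,"dz":0,"gripper":0.3},{"rx":0,"ry":0,"rz":0,"dx":0,"dy":0,"dz":0,"gripper":0.3}]'; python3 -m crank '[{"rx":0,"ry":0,"rz":0.4,"dx":0,"dy":0,"dz":0,"gripper":0.3},{"rx":0,"ry":0,"rz":0.8,"dx":0,"dy":0,"dz":0,"gripper":0.3},{"rx":0,"ry":0,"rz":0.95,"dx":0,"dy":0,"dz":0,"gripper":0.3},{"rx":0,"ry":0,"rz":0.95,"dx":0,"dy":0,"dz":0,"gripper":0.3},{"rx":0,"ry":0,"rz":0.95,"dx":0,"dy":0,"dz":0,"gripper":0.3},{"rx":0,"ry":0,"rz":0.95,"dx":0,"dy":0,"dz":0,"gripper":0.3},{"rx":0,"ry":0,"rz":0.95,"dx":0,"dy":0,"dz":0,"gripper":0.3},{"rx":0,"ry":0,"rz":0.95,"dx":0,"dy":0,"dz":0,"gripper":0.3},{"rx":0,"ry":0,"rz":0.95,"dx":0,"dy":0,"dz":0,"gripper":0.3},{"rx":0,"ry":0,"rz":0.95,"dx":0,"dy":0,"dz":0,"gripper":0.3},{"rx":0,"ry":0,"rz":0.95,"dx":0,"dy":0,"dz":0,"gripper":0.3},{"rx":0,"ry":0,"rz":0.95,"dx":0,"dy":0,"dz":0,"gripper":0.3},{"rx":0,"ry":0,"rz":0.6,"dx":0,"dy":0,"dz":0,"gripper":0.3},{"rx":0,"ry":0,"rz":0.34,"dx":0,"dy":0,"dz":0,"gripper":0.3},{"rx":0,"ry":0,"rz":0,"dx":0,"dy":0,"dz":0,"gripper":0.3},{"rx":0,"ry":0,"rz":0,"dx":0,"dy":0,"dz":0,"gripper":0.3}]'
cat > v.py <<'E'
from h import *
p,R,s=pose();print(p.round(4),R.as_matrix().round(3).tolist(),s["gripper_force"])
k=p+R.apply([0,0,-.05]);hk=[[.43,-.3107,.2645],[.43,-.3205,.252],[.43,-.3434,.252],[.43,-.373,.253]]
for n in("wrist","scene","side"):
    C=camera(n);save(C,n+"_v")
    e=k-[0,0,.226];print(n,"pred knob,end",proj(C,[k,e]).round(0).tolist(),"hook",proj(C,hk).round(0).tolist())
    for t in("brush_knob","hook_seat","hook_mouth"):
        for r in regions_of(n,t)[:2]:
            y,x=np.nonzero(r["pixels"]);print(t,round(r["conf"],2),r["at"],len(x),x.min(),x.max(),y.min(),y.max())
E
python3 v.py
```

```text
t: 18.15
tcp_pos: [0.4808, 0.1333, 0.2735]
eef_rot: [0.0, -0.228, 0.974, 0.0]
force: [-1.4, -0.4, -2.1]
width: 0.0418
gripper_force: 80.9
t: 20.02
tcp_pos: [0.4299, -0.2452, 0.2734]
eef_rot: [-0.0, -0.228, 0.974, 0.0]
force: [-0.5, 0.3, -2.2]
width: 0.0419
gripper_force: 81.2
t: 22.02
tcp_pos: [0.4303, -0.2444, 0.2736]
eef_rot: [0.0, 0.706, 0.708, 0.0]
force: [-0.0, 0.4, -2.6]
width: 0.0419
gripper_force: 81.3
[ 0.4303 -0.2444  0.2736] [[-0.002, 1.0, 0.0], [1.0, 0.002, 0.0], [0.0, 0.0, -1.0]] 81.26465320587158
wrist pred knob,end [[321.0, 296.0], [321.0, 164.0]] hook [[321.0, 328.0], [321.0, 326.0], [321.0, 353.0], [321.0, 386.0]]
brush_knob 0.89 [320.1, 277.9] 11087 267 374 165 335
hook_seat 0.87 [301.0, 347.2] 727 287 344 329 370
hook_seat 0.61 [318.3, 277.4] 10887 268 373 166 335
hook_mouth 0.67 [365.2, 355.2] 7465 183 639 304 399
scene pred knob,end [[234.0, 163.0], [247.0, 238.0]] hook [[211.0, 192.0], [207.0, 198.0], [198.0, 200.0], [185.0, 203.0]]
brush_knob 0.77 [238.2, 219.2] 691 229 248 180 242
hook_seat 0.49 [183.4, 203.0] 42 183 207 191 209
hook_seat 0.26 [461.9, 233.0] 789 447 479 220 252
hook_mouth 0.63 [183.5, 206.2] 4 185 186 206 207
side pred knob,end [[384.0, 187.0], [379.0, 273.0]] hook [[410.0, 224.0], [413.0, 231.0], [423.0, 235.0], [437.0, 241.0]]
brush_knob 0.56 [387.0, 247.7] 1344 374 398 179 281
hook_seat 0.79 [421.7, 229.8] 415 404 447 220 247
hook_mouth 0.83 [425.7, 238.4] 228 405 446 222 246
```

```bash
python3 - <<'E'
from h import *
C=camera("wrist")
r=regions_of("wrist","hook_seat")[0];m=r["pixels"]
for y in range(330,371,4):
    x=np.nonzero(m[y])[0]
    if len(x): print(y,[(g[0],g[-1]) for g in np.split(x,np.nonzero(np.diff(x)>2)[0]+1)])
for yy in(-.325,-.335,-.345,-.36):
    print(yy,proj(C,[[.4300-.0135,yy,.253],[.4300+.0135,yy,.253]]).round(1).tolist())
g=cv2.cvtColor(C["img"],cv2.COLOR_RGB2GRAY)
for y in(342,350,358):print(y,g[y,270:370:2].tolist())
S=camera("side");m=regions_of("side","brush_knob")[0]["pixels"]
for y in range(180,282,12):
    x=np.nonzero(m[y])[0];print(y,x.min() if len(x) else None,x.max() if len(x) else None)
E
```

```text
330 [(np.int64(289), np.int64(289))]
334 [(np.int64(293), np.int64(300)), (np.int64(337), np.int64(342))]
338 [(np.int64(294), np.int64(301)), (np.int64(334), np.int64(342))]
342 [(np.int64(293), np.int64(301)), (np.int64(333), np.int64(342))]
346 [(np.int64(293), np.int64(300)), (np.int64(333), np.int64(342))]
350 [(np.int64(294), np.int64(302)), (np.int64(332), np.int64(341))]
354 [(np.int64(295), np.int64(302)), (np.int64(332), np.int64(341))]
358 [(np.int64(295), np.int64(303)), (np.int64(332), np.int64(341))]
362 [(np.int64(294), np.int64(303)), (np.int64(332), np.int64(341))]
366 [(np.int64(294), np.int64(303)), (np.int64(332), np.int64(341))]
370 [(np.int64(333), np.int64(339))]
-0.325 [[301.2, 332.3], [340.8, 332.3]]
-0.335 [[301.5, 344.0], [340.5, 344.0]]
-0.345 [[301.8, 355.3], [340.2, 355.3]]
-0.36 [[302.2, 371.6], [339.8, 371.6]]
342 [157, 156, 148, 118, 105, 107, 105, 106, 106, 105, 103, 111, 154, 177, 180, 169, 134, 103, 103, 103, 102, 101, 101, 102, 103, 98, 101, 102, 102, 102, 102, 120, 161, 177, 179, 164, 119, 102, 101, 101, 101, 102, 101, 103, 102, 102, 103, 102, 99, 101]
350 [159, 159, 158, 157, 127, 108, 105, 104, 106, 106, 106, 109, 150, 175, 179, 170, 139, 105, 103, 102, 103, 103, 101, 104, 101, 103, 102, 100, 101, 101, 105, 174, 239, 247, 223, 181, 115, 104, 103, 104, 102, 103, 101, 102, 103, 104, 101, 103, 102, 102]
358 [103, 96, 95, 95, 95, 95, 95, 96, 103, 105, 105, 107, 145, 173, 179, 170, 143, 105, 105, 103, 103, 103, 102, 102, 102, 102, 101, 104, 102, 102, 106, 181, 239, 247, 243, 213, 120, 103, 102, 103, 104, 104, 104, 103, 104, 104, 103, 104, 102, 104]
180 386 391
192 385 391
204 383 387
216 382 387
228 381 388
240 380 388
252 375 397
264 374 398
276 375 394
```

The prong midline is about 2 mm to the −x side of the knob in the wrist view, and the two calibrations differ by the same amount. I'll shift by 1.7 mm, drop 10 mm so the thin neck meets the prongs, and move in slowly.

```bash
python3 -m crank '[{"rx":0,"ry":0,"rz":0,"dx":0,"dy":-0.029,"dz":0.08,"gripper":0.3},{"rx":0,"ry":0,"rz":0,"dx":-0.1,"dy":0,"dz":0.09,"gripper":0.3},{"rx":0,"ry":0,"rz":0,"dx":-0.15,"dy":0,"dz":0,"gripper":0.3},{"rx":0,"ry":0,"rz":0,"dx":-0.15,"dy":0,"dz":0,"gripper":0.3},{"rx":0,"ry":0,"rz":0,"dx":-0.15,"dy":0,"dz":0,"gripper":0.3},{"rx":0,"ry":0,"rz":0,"dx":-0.15,"dy":0,"dz":0,"gripper":0.3},{"rx":0,"ry":0,"rz":0,"dx":-0.15,"dy":0,"dz":0,"gripper":0.3},{"rx":0,"ry":0,"rz":0,"dx":-0.15,"dy":0,"dz":0,"gripper":0.3},{"rx":0,"ry":0,"rz":0,"dx":-0.1,"dy":0,"dz":0,"gripper":0.3},{"rx":0,"ry":0,"rz":0,"dx":0,"dy":0,"dz":0,"gripper":0.3},{"rx":0,"ry":0,"rz":0,"dx":0,"dy":0,"dz":0,"gripper":0.3}]'; python3 v.py
```

```text
t: 24.2
tcp_pos: [0.4284, -0.3107, 0.2633]
eef_rot: [-0.0, 0.707, 0.707, 0.0]
force: [1.0, 0.1, -2.1]
width: 0.0416
gripper_force: 81.3
[ 0.4284 -0.3107  0.2633] [[-0.0, 1.0, 0.0], [1.0, 0.0, 0.0], [0.0, 0.0, -1.0]] 81.26146674156189
wrist pred knob,end [[321.0, 296.0], [321.0, 164.0]] hook [[324.0, 241.0], [324.0, 246.0], [324.0, 280.0], [324.0, 321.0]]
brush_knob 0.95 [320.0, 275.8] 10768 268 372 166 334
brush_knob 0.71 [320.3, 334.9] 1918 274 366 236 346
hook_seat 0.81 [317.7, 335.9] 2038 274 366 235 346
hook_mouth 0.68 [317.4, 334.0] 1955 274 366 235 346
hook_mouth 0.27 [321.8, 279.5] 10861 267 373 166 335
scene pred knob,end [[206.0, 174.0], [223.0, 248.0]] hook [[211.0, 192.0], [207.0, 198.0], [198.0, 200.0], [185.0, 203.0]]
brush_knob 0.94 [212.2, 230.9] 661 204 223 191 252
hook_seat 0.72 [189.4, 201.8] 104 181 212 193 210
hook_mouth 0.56 [188.4, 202.2] 231 181 212 193 211
side pred knob,end [[412.0, 203.0], [402.0, 290.0]] hook [[410.0, 224.0], [413.0, 231.0], [423.0, 235.0], [437.0, 241.0]]
brush_knob 0.78 [412.0, 269.7] 1105 398 422 196 298
hook_seat 0.85 [424.5, 232.1] 296 405 445 222 247
hook_mouth 0.64 [429.2, 236.7] 270 404 447 223 248
```

At the mouth with no contact; in the wrist view the hook spans columns 274–366 and the knob 268–372, so it is centred. I'll go on to the seat.

```bash
python3 -m crank '[{"rx":0,"ry":0,"rz":0,"dx":-0.13,"dy":0,"dz":0,"gripper":0.3},{"rx":0,"ry":0,"rz":0,"dx":-0.13,"dy":0,"dz":0,"gripper":0.3},{"rx":0,"ry":0,"rz":0,"dx":-0.14,"dy":0,"dz":0,"gripper":0.3},{"rx":0,"ry":0,"rz":0,"dx":-0.13,"dy":0,"dz":0,"gripper":0.3},{"rx":0,"ry":0,"rz":0,"dx":0,"dy":0,"dz":0,"gripper":0.3},{"rx":0,"ry":0,"rz":0,"dx":0,"dy":0,"dz":0,"gripper":0.3}]'; python3 - <<'E'
from h import *
C=camera("wrist");p,R,s=pose()
for t in("hook_seat","brush_knob"):
  m=regions_of("wrist",t)[0]["pixels"]
  for y in range(170,400,10):
    x=np.nonzero(m[y])[0]
    if len(x): print(t,y,[(int(g[0]),int(g[-1])) for g in np.split(x,np.nonzero(np.diff(x)>2)[0]+1)])
for n in("side","scene"):
  c=camera(n);m=regions_of(n,"brush_knob")[0]["pixels"];h=regions_of(n,"hook_seat")[0]["pixels"]
  for y in range(190,260,5):
    x=np.nonzero(m[y])[0];z=np.nonzero(h[y])[0];print(n,y,(x.min(),x.max()) if len(x) else None,(z.min(),z.max()) if len(z) else None)
E
```

```text
t: 25.55
tcp_pos: [0.4284, -0.3427, 0.2632]
eef_rot: [-0.0, 0.707, 0.707, 0.0]
force: [-0.7, -0.1, -2.0]
width: 0.0415
gripper_force: 81.3
hook_seat 180 [(283, 293), (347, 357)]
hook_seat 190 [(283, 299), (341, 357)]
hook_seat 200 [(290, 302), (338, 350)]
hook_seat 210 [(289, 302), (337, 351)]
hook_seat 220 [(290, 302), (337, 351)]
hook_seat 230 [(291, 302), (337, 350)]
hook_seat 240 [(291, 302), (337, 349)]
hook_seat 250 [(291, 302), (338, 349)]
brush_knob 170 [(295, 347)]
brush_knob 180 [(293, 347)]
brush_knob 190 [(300, 340)]
brush_knob 200 [(302, 337)]
brush_knob 210 [(302, 337)]
brush_knob 220 [(302, 336)]
brush_knob 230 [(310, 330)]
brush_knob 240 [(310, 331)]
brush_knob 250 [(310, 332)]
brush_knob 260 [(290, 350)]
brush_knob 270 [(274, 368)]
brush_knob 280 [(270, 372)]
brush_knob 290 [(269, 373)]
brush_knob 300 [(269, 372)]
brush_knob 310 [(269, 371)]
brush_knob 320 [(277, 364)]
brush_knob 330 [(293, 347)]
side 190 None None
side 195 None None
side 200 None None
side 205 (np.int64(429), np.int64(436)) None
side 210 (np.int64(428), np.int64(436)) None
side 215 (np.int64(427), n
[... 478 characters left out ...]
t64(207), np.int64(209))
scene 195 None (np.int64(179), np.int64(213))
scene 200 (np.int64(196), np.int64(197)) (np.int64(181), np.int64(209))
scene 205 (np.int64(197), np.int64(199)) (np.int64(182), np.int64(195))
scene 210 (np.int64(196), np.int64(202)) (np.int64(184), np.int64(186))
scene 215 (np.int64(195), np.int64(203)) None
scene 220 (np.int64(196), np.int64(204)) None
scene 225 (np.int64(196), np.int64(205)) None
scene 230 (np.int64(191), np.int64(206)) None
scene 235 (np.int64(193), np.int64(207)) None
scene 240 (np.int64(195), np.int64(208)) None
scene 245 (np.int64(197), np.int64(209)) None
scene 250 (np.int64(199), np.int64(210)) None
scene 255 (np.int64(201), np.int64(211)) None
```

The neck is midway between the prongs (prongs at columns 296 and 344, neck at 321). I'll lower it.

```bash
python3 -m crank '[{"rx":0,"ry":0,"rz":0,"dx":0,"dy":0,"dz":0.12,"gripper":0.3},{"rx":0,"ry":0,"rz":0,"dx":0,"dy":0,"dz":0.13,"gripper":0.3},{"rx":0,"ry":0,"rz":0,"dx":0,"dy":0,"dz":0.13,"gripper":0.3},{"rx":0,"ry":0,"rz":0,"dx":0,"dy":0,"dz":0.1,"gripper":0.3},{"rx":0,"ry":0,"rz":0,"dx":0,"dy":0,"dz":0,"gripper":0.3}]'; python3 -m crank '[{"rx":0,"ry":0,"rz":0,"dx":0,"dy":0,"dz":0.05,"gripper":0.3},{"rx":0,"ry":0,"rz":0,"dx":0,"dy":0,"dz":0,"gripper":0.3}]';python3 -m crank '[{"rx":0,"ry":0,"rz":0,"dx":0,"dy":0,"dz":0.04,"gripper":0.3},{"rx":0,"ry":0,"rz":0,"dx":0,"dy":0,"dz":0,"gripper":0.3}]'
```

```text
t: 26.62
tcp_pos: [0.4282, -0.3425, 0.2338]
eef_rot: [-0.001, 0.707, 0.707, -0.0]
force: [0.5, -0.3, -2.5]
width: 0.0417
gripper_force: 81.3
t: 26.88
tcp_pos: [0.4285, -0.3427, 0.2315]
eef_rot: [0.0, 0.707, 0.707, 0.0]
force: [0.0, 0.4, -2.0]
width: 0.0419
gripper_force: 81.3
t: 27.12
tcp_pos: [0.4284, -0.3427, 0.229]
eef_rot: [-0.0, 0.707, 0.707, -0.0]
force: [-0.4, -0.9, -2.2]
width: 0.0418
gripper_force: 81.3
```

```bash
for i in 1; do python3 -m crank '[{"rx":0,"ry":0,"rz":0,"dx":0,"dy":0,"dz":0.03,"gripper":0.3},{"rx":0,"ry":0,"rz":0,"dx":0,"dy":0,"dz":0,"gripper":0.3}]'; python3 -m crank '[{"rx":0,"ry":0,"rz":0,"dx":0,"dy":0,"dz":0.03,"gripper":0.3},{"rx":0,"ry":0,"rz":0,"dx":0,"dy":0,"dz":0,"gripper":0.3}]'; done
```

```text
t: 27.38
tcp_pos: [0.4286, -0.3428, 0.2286]
eef_rot: [0.001, 0.707, 0.707, 0.0]
force: [-2.3, 1.3, 4.4]
width: 0.0412
gripper_force: 82.1
t: 27.62
tcp_pos: [0.4287, -0.343, 0.2284]
eef_rot: [0.002, 0.707, 0.707, 0.0]
force: [-3.5, 2.5, 13.6]
width: 0.0414
gripper_force: 82.7
```

Contact reached: the knob is on the prongs and the force is about 16 N. I'll relieve the push, ease the grip open gradually, and check before retreating.

```bash
python3 -m crank '[{"rx":0,"ry":0,"rz":0,"dx":0,"dy":0,"dz":-0.04,"gripper":0.3},{"rx":0,"ry":0,"rz":0,"dx":0,"dy":0,"dz":0,"gripper":0.49},{"rx":0,"ry":0,"rz":0,"dx":0,"dy":0,"dz":0,"gripper":0.5}]'; python3 -m crank '[{"rx":0,"ry":0,"rz":0,"dx":0,"dy":0,"dz":0,"gripper":0.507},{"rx":0,"ry":0,"rz":0,"dx":0,"dy":0,"dz":0,"gripper":0.51},{"rx":0,"ry":0,"rz":0,"dx":0,"dy":0,"dz":0,"gripper":0.513},{"rx":0,"ry":0,"rz":0,"dx":0,"dy":0,"dz":0,"gripper":0.52},{"rx":0,"ry":0,"rz":0,"dx":0,"dy":0,"dz":0,"gripper":0.54},{"rx":0,"ry":0,"rz":0,"dx":0,"dy":0,"dz":0,"gripper":0.58},{"rx":0,"ry":0,"rz":0,"dx":0,"dy":0,"dz":0,"gripper":0.65},{"rx":0,"ry":0,"rz":0,"dx":0,"dy":0,"dz":0,"gripper":0.72},{"rx":0,"ry":0,"rz":0,"dx":0,"dy":0,"dz":0,"gripper":0.72},{"rx":0,"ry":0,"rz":0,"dx":0,"dy":0,"dz":0,"gripper":0.72}]';  python3 v.py
```

```text
t: 28.0
tcp_pos: [0.4286, -0.3429, 0.2284]
eef_rot: [0.001, 0.707, 0.707, -0.0]
force: [-0.7, 0.2, 5.9]
width: 0.0426
gripper_force: 34.0
t: 29.25
tcp_pos: [0.4285, -0.3427, 0.2279]
eef_rot: [0.0, 0.707, 0.707, 0.0]
force: [-1.2, -0.4, -0.7]
width: 0.0617
gripper_force: 0.0
[ 0.4285 -0.3427  0.2279] [[-0.0, 1.0, 0.0], [1.0, 0.0, -0.0], [-0.0, 0.0, -1.0]] 0.0
wrist pred knob,end [[321.0, 296.0], [321.0, 164.0]] hook [[325.0, 210.0], [325.0, 220.0], [325.0, 264.0], [324.0, 317.0]]
brush_knob 0.91 [320.0, 277.1] 12028 267 373 148 343
hook_seat 0.92 [340.4, 254.5] 3535 261 378 202 347
hook_mouth 0.74 [340.7, 252.9] 3226 261 378 203 346
scene pred knob,end [[196.0, 191.0], [213.0, 262.0]] hook [[211.0, 192.0], [207.0, 198.0], [198.0, 200.0], [185.0, 203.0]]
brush_knob 0.64 [206.5, 246.5] 636 198 218 207 266
hook_seat 0.65 [190.0, 198.7] 153 179 212 189 211
hook_mouth 0.72 [168.7, 251.8] 2249 144 194 223 283
hook_mouth 0.43 [188.3, 199.1] 169 180 211 189 209
side pred knob,end [[424.0, 225.0], [413.0, 309.0]] hook [[410.0, 224.0], [413.0, 231.0], [423.0, 235.0], [437.0, 241.0]]
brush_knob 0.77 [420.0, 290.4] 1035 406 433 218 314
brush_knob 0.73 [208.2, 186.5] 694 202 222 156 206
hook_seat 0.72 [432.1, 236.4] 181 406 447 229 247
hook_mouth 0.68 [437.0, 235.8] 70 405 446 228 242
```

Released, and the knob stays on the prongs. I'll retreat straight up.

```bash
python3 -m crank '[{"rx":0,"ry":0,"rz":0,"dx":0,"dy":0,"dz":-0.1,"gripper":0.72},{"rx":0,"ry":0,"rz":0,"dx":0,"dy":0,"dz":-0.2,"gripper":0.72},{"rx":0,"ry":0,"rz":0,"dx":0,"dy":0,"dz":-0.3,"gripper":0.72},{"rx":0,"ry":0,"rz":0,"dx":0,"dy":0,"dz":-0.4,"gripper":0.72},{"rx":0,"ry":0,"rz":0,"dx":0,"dy":0,"dz":-0.5,"gripper":0.72},{"rx":0,"ry":0,"rz":0,"dx":0,"dy":0,"dz":-0.4,"gripper":0.72},{"rx":0,"ry":0,"rz":0,"dx":0.4,"dy":0,"dz":-0.2,"gripper":0.72},{"rx":0,"ry":0,"rz":0,"dx":0.7,"dy":0,"dz":0,"gripper":0.72},{"rx":0,"ry":0,"rz":0,"dx":0.7,"dy":0,"dz":0,"gripper":0.72},{"rx":0,"ry":0,"rz":0,"dx":0.3,"dy":0,"dz":0,"gripper":0.72},{"rx":0,"ry":0,"rz":0,"dx":0,"dy":0,"dz":0,"gripper":0.72},{"rx":0,"ry":0,"rz":0,"dx":0,"dy":0,"dz":0,"gripper":0.72},{"rx":0,"ry":0,"rz":0,"dx":0,"dy":0,"dz":0,"gripper":0.72},{"rx":0,"ry":0,"rz":0,"dx":0,"dy":0,"dz":0,"gripper":0.72},{"rx":0,"ry":0,"rz":0,"dx":0,"dy":0,"dz":0,"gripper":0.72},{"rx":0,"ry":0,"rz":0,"dx":0,"dy":0,"dz":0,"gripper":0.72}]'; python3 - <<'E'
from h import *
K0=np.array([.4287,-.343,.275])
for n in("scene","side"):
    C=camera(n);save(C,n+"_end");print(n,proj(C,[K0+[0,0,.02],K0,K0-[0,0,.226]]).round(0).tolist())
    for r in regions_of(n,"brush_knob")[:2]:
        y,x=np.nonzero(r["pixels"]);print(round(r["conf"],2),len(x),x.min(),x.max(),y.min(),y.max(),[(yy,x[y==yy].min(),x[y==yy].max()) for yy in np.unique(y)[::10]])
E
```

```text
t: 31.85
tcp_pos: [0.4284, -0.2169, 0.3538]
eef_rot: [-0.0, 0.707, 0.707, -0.0]
force: [0.3, 0.9, 0.4]
width: 0.0615
gripper_force: 0.0
scene [[194.0, 184.0], [196.0, 192.0], [213.0, 263.0]]
0.57 738 192 219 184 266 [(np.int64(184), np.int64(192), np.int64(195)), (np.int64(194), np.int64(193), np.int64(198)), (np.int64(206), np.int64(197), np.int64(201)), (np.int64(216), np.int64(200), np.int64(204)), (np.int64(226), np.int64(201), np.int64(208)), (np.int64(236), np.int64(204), np.int64(211)), (np.int64(246), np.int64(200), np.int64(213)), (np.int64(256), np.int64(202), np.int64(217)), (np.int64(266), np.int64(206), np.int64(215))]
side [[425.0, 217.0], [424.0, 226.0], [413.0, 310.0]]
0.63 1181 405 433 216 313 [(np.int64(216), np.int64(425), np.int64(428)), (np.int64(226), np.int64(418), np.int64(433)), (np.int64(236), np.int64(419), np.int64(426)), (np.int64(248), np.int64(419), np.int64(425)), (np.int64(258), np.int64(417), np.int64(421)), (np.int64(281), np.int64(410), np.int64(426)), (np.int64(291), np.int64(406), np.int64(431)), (np.int64(301), np.int64(405), np.int64(429)), (np.int64(311), np.int64(410), np.int64(425))]
0.59 815 265 300 165 197 [(np.int64(165), np.int64(285), np.int64(293)), (np.int64(175), np.int64(266), np.int64(299)), (np.int64(185), np.int64(269), np.int64(300)), (np.int64(195), np.int64(278), np.int64(294))]
```

In both views the brush hangs where it should, with the knob on the prongs and the head straight below. The gripper is clear, so I'll hand in.

```bash
python3 -c "
from bench import close_job
print(close_job())"
```

```text
the job is handed in; nothing more can be done
None
```

The brush hangs knob up in the double hook with its neck between the prongs and the gripper clear; I handed it in at about 32 s, after a first grip that closed on nothing and moved nothing, and the verdict was not returned.

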